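# Set a turned chair foot in the V drilling jig

### The job

The stout waisted chair foot is to be drilled: stand it upright, wide end down, on the bed of the V jig in front of the V, and set it down gently. Then slide the jig's clamp jaw up behind it and push, by feel, until the foot has settled home against both faces of the V and the jaw holds it there by itself, still pinched when you let go; but its new lacquer bruises if it is squeezed with much more than a kilo. Leave the other things on the bench alone.

Things in the scene. Friction and masses are not known exactly. Their poses are not given: they have to be found in the camera images.
- foot: The chair foot to set: turned dark lacquered wood, 100 mm tall, 0.12 kg. From its underside up: plain drum 52 mm in diameter, 36 mm high; waist of 28 mm with a thin gilt ring; plain round upper end 36 mm in diameter from 64 to 100 mm (grip it there). Stands upright on the bench near two other turned parts. Origin: centre of its underside; z up along its axis.
- jig: V drilling jig, fixed: plywood bed 355 x 170 x 18 mm with an upright 90 degree V open towards -x and a sliding jaw. Origin: on the bed's underside, below where the axis of the 52 mm drum stands when it bears on both faces. x: along the slide into the V (push this way), y across, z up. Bed: x -250 to 105, y -85 to 85 mm. An 18 mm post, 183 mm tall, stands at x = 90, its guide swung to +x.
- cheek_l: The V's cheek on the jig's +y side: beech board 68 long, 20 thick, 42 mm high above the bed, with a slick white plastic face at 45 degrees to the jig's x. The two faces meet 36.8 mm beyond the jig's origin; the mouth is about 96 mm wide, at x = -11 mm. Origin: on the bed top, 18 mm straight above the jig's origin; axes as the jig's.
- cheek_r: The V's cheek on the jig's -y side, mirror image of the other. Origin and axes: the same as the other cheek's.
- jaw (a joint): Travel of the clamp jaw along the jig's +x, m: 0 fully back, stop at 0.100; starts at 0 to 0.022. A stiff friction slide, no spring, no lock: some 8 N moves it either way; it stays where it is left and keeps up to about 8 N of pressure on what it was pushed against. Its pad's face is at jig x = -0.102 + value + how far the pad is screwed out (0 to 0.022, unknown).
- jaw_push (a point): Middle of the flat back of the jaw's upright push plate, at jig x = -0.202 + jaw value, 48 mm above the bench. The plate is beech, 42 wide (y), 16 thick (x), top 74 mm above the bench; its back faces the jig's -x and is free to be pushed. Ahead of it: a low sled, then the front board (64 wide, top 60 mm above the bench) with the pad. Axes as the jig's.
- jaw_nose (a point): Bottom centre of the place where the face of the jaw's pad would be if screwed fully in (jig x = -0.102 + jaw value, bed top). The pad, slick white plastic, flat and upright, 56 mm wide, 38 mm high, sits on a threaded steel spindle with its lock nut tight; it was left screwed out 0 to 22 mm beyond this point, differently each time and not measured: see it or feel for it.
- spindle: Bystander: slender turned spindle of the same wood, 160 mm tall, 38 mm in diameter at the foot; stands upright. Origin: centre of its underside.
- bun: Bystander: squat bun foot of the same wood, 70 mm in diameter, 50 mm tall. Origin: centre of its underside.
- brush: Bystander: flat brush lying on the bench, 210 mm long. Origin: underside, near its middle.
- sander: Bystander: cork sanding block 100 x 60 x 28 mm lying flat. Origin: centre of its underside.
- cup: Bystander: clear cup 72 mm wide, 95 mm tall, with two brushes standing in it to 170 mm. Origin: centre of its underside.
- lacquer: Bystander: lidded jar 68 mm in diameter, 100 mm tall. Origin: centre of its underside.
Things that resemble listed ones, but are neither listed nor needed, are in the scene too. Leave any pink look-alike of the foot alone.

How it is judged:
By the outcome, as a careful person would: the job done as asked, in the order asked, and still so for the second after the job is handed in, with the robot touching nothing.
It also fails if it takes over 58 s, if anything falls off the work surface, if the arm or the gripper's body presses on something with over 40 N, if the wrist force passes 120 N, or if a joint passes its speed limit or range.

### The arm

A 6-joint arm with a two-finger parallel gripper is mounted at the origin on the work surface. World frame = base frame: x ahead of the robot, y to its left, z up, the work surface at z = 0. Lengths are in m, angles in degrees, forces in N, time in s.
With the tool pointing down it reaches from about 0.3 to 0.75 m from the base axis. Payload 8.5 kg.
Tool frame: the origin (TCP) lies on the centre line of the jaws, within the pads' length; the fingertips stand 14 mm ahead of it and the grasp point (between the pads) lies 5 mm behind it; z points along the fingers, x is the direction in which the jaws open and shut, and the axes are right-handed (so a half turn about z gives the same grasp; the last joint's range is limited). The gripper opens to 85 mm and grips with 20 to 120 N. Pads are 22 mm wide; open, the fingers measure 114 mm over their backs; the gripper's body (76 mm by 85 mm) begins 54 mm behind the grasp point. The pads swing forward as they close: fully open they stand 13 mm farther back than shut.
Start: joints at [-85.388, 21.807, 74.336, -0, 83.858, -12.336], TCP at [0.16, -0.526, 0.245] pointing down, gripper open.
Joint ranges: [-178.18, 178.18], [-50.72, 133.34], [12.68, 142.11], [-81.47, 261.47], [9.98, 163.14], [-165.26, 165.26]. Speed limits (degrees/s): [136.94, 136.94, 180, 180, 180, 180].

### API

Orientations are given as a 3x3 rotation matrix whose columns are the frame's x, y, z axes.
In Python, from rig import * gives the robot as it stands.
- The arm moves only by the shell command python3 -m crank 'ROWS' [FORCE]. ROWS is JSON, one flat list of numbers, 7 for each row, row after row: the turn, a rotation vector about the world's x, y, z in rad, then the shift along the world's x, y, z in m, then the opening in per cent of the stroke, from 0 (shut) to 100 (fully open). A call has 1 to 20 rows; each row shifts and turns the commanded pose from where the row before left it; what a row does not reach is not made up. A row lasts 1/10 s, in which the tool goes at most 50 mm and 8.59 degrees, less where a joint would pass 70% of its speed; a pose out of reach is approached as far as the arm can. A call is refused whole if a number of a shift passes 0.05 or a number of a turn 0.15, either way. A call with a gripper value outside its range is refused whole. The fingers move at their own pace and stop on an object; FORCE is the grip in N (left out, the last holds). Time passes only in rows, so rows that do not move let the fingers close. It gives the time, the measured TCP pose, the force and the opening at its end, in the units of the state.
- observe(): the state, without advancing time (a new reading comes with each control period).
- get_image(name): name is "scene" or "side" or "wrist"; returns a dict with "frame" (400x640x3 uint8, red, green, blue), "fov_y" (degrees; the focal length in pixels is half the picture's height over the tangent of half this angle, whatever the lens; pixels are square), "cx", "cy" (the principal point, pixels), "k1" (the pictures are not rectified: a ray, as slopes to the right and down, at radius r is drawn at 1 + k1 r^2 times it, then the intrinsics apply), "world_to_cam" (4x4, takes a point from world to camera coordinates). Camera axes: x right, y up, looking along -z (the intrinsics and any distortion apply to the point x, -y, -z); pixel columns grow to the right and rows downward; lengths in m; the calibration is good to about 2 mm. A picture is of the moment at which its call begins. There is no depth.
- close_job(): hands the job in, once; it reports no verdict.
The state is a dict: "time_s": time; "q": joint angles; "qvel": joint speeds; "joint_efforts": joint torques, N m; "position": TCP position; "tool_rot": TCP orientation; "ft_force": force on the tool from outside, world axes, zero at the start; "wrist_torque": the same for the moment, N m; "grip_width": finger opening in m.
Only numpy, scipy, OpenCV 4.12 (cv2) and the standard library are available. Lean on these libraries where they do the work, as an engineer would, in place of code of your own. Each camera call takes 0.05 s, during which the arm holds its last target. There are 200 camera calls.

## Working session

There is one attempt and no reset: what is moved stays moved. The work goes in short steps, Python scripts to look and compute and a shell command to move; the robot and the scene stay as the last step left them, time stands still between calls to the robot, and variables do not carry over. Pictures are saved under pics/ and viewed, about 8 in all and at most 12, crops included, and the job is handed in when it is done.

```bash
mkdir -p pics; cat > h.py <<'E'
from rig import *
import numpy as np, cv2
def snap(n,f=None):
    d=get_image(n); 
    if f: cv2.imwrite('pics/'+f,d['frame'][:,:,::-1])
    return d
def foc(d): return 200/np.tan(np.radians(d['fov_y'])/2)
def proj(d,P):
    p=np.c_[np.atleast_2d(P),np.ones(len(np.atleast_2d(P)))]@np.array(d['world_to_cam']).T
    s=np.c_[p[:,0]/-p[:,2],-p[:,1]/-p[:,2]]; r2=(s**2).sum(1,keepdims=True)
    return s*(1+d['k1']*r2)*foc(d)+[d['cx'],d['cy']]
def ray(d,u,v):
    f=foc(d); K=np.array([[f,0,d['cx']],[0,f,d['cy']],[0,0,1.]])
    s=cv2.undistortPoints(np.array([[[u,v]]],float),K,np.array([d['k1'],0,0,0.]))[0,0]
    W=np.array(d['world_to_cam']);R=W[:3,:3]
    return -R.T@W[:3,3], R.T@np.array([s[0],-s[1],-1])
def onz(d,u,v,z):
    o,r=ray(d,u,v); return o+r*(z-o[2])/r[2]
E
python3 - <<'E'
from h import *
import pickle
D={}
for n in('scene','side','wrist'): D[n]=snap(n)
pickle.dump(D,open('D0.pkl','wb'))
for n in D: cv2.imwrite(f'pics/{n}0.png',D[n]['frame'][:,:,::-1])
for n in D:
    print(n,ray(D[n],320,200)[0].round(3),D[n]['fov_y'],D[n]['k1'])
E
```

```text
scene [ 0.99  -0.554  0.794] 57.29938462371711 -0.054615543493739434
side [0.187 0.986 0.752] 51.939808821159076 0.029980023791242347
wrist [ 0.226 -0.506  0.373] 59.05449385259368 -0.05030874607599699
```

View pics/scene0.png

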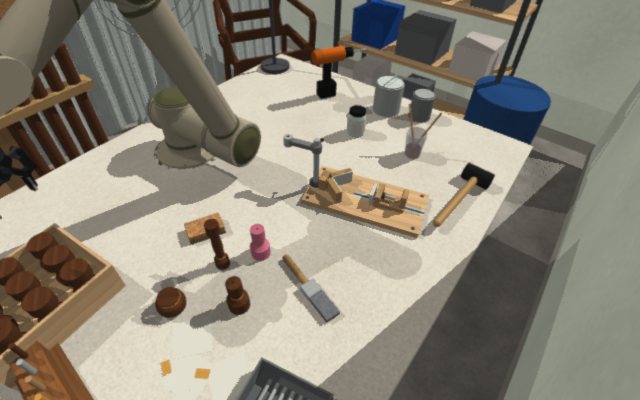

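View pics/side0.png

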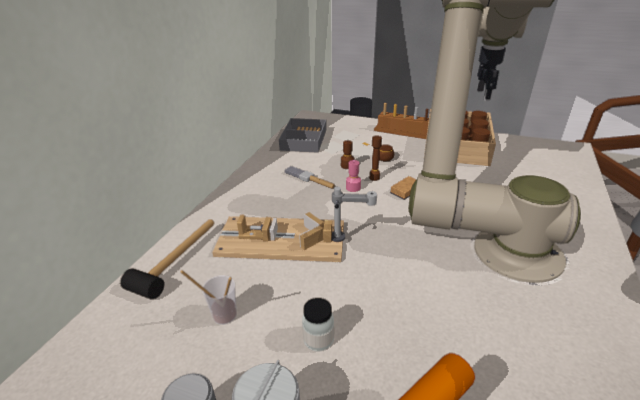

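```bash
python3 - <<'E'
from h import *
import pickle
D=pickle.load(open('D0.pkl','rb'))
def cr(n,x,y,w,h,W,H): return cv2.resize(D[n]['frame'][y:y+h,x:x+w,::-1],(W,H),interpolation=cv2.INTER_CUBIC)
a=np.hstack([cr('scene',190,210,100,110,273,300),cr('side',325,130,80,70,343,300)])
b=np.hstack([cr('scene',280,130,160,110,436,300),cr('side',205,180,180,90,364,300)[:, :364]])
a=np.pad(a,((0,0),(0,800-a.shape[1]),(0,0)));b=b[:,:800]
cv2.imwrite('pics/crop0.png',np.vstack([a,b]))
for n,(u,v),z in [('scene',(235,281),.1),('scene',(238,308),0),('side',(347,144),.1),('side',(347,164),0),('scene',(301,200),.018),('scene',(419,235),.018),('scene',(430,197),.018),('side',(213,257),.018),('side',(342,260),.018),('side',(228,217),.018),('scene',(254,245),.05),('scene',(217,245),.08),('scene',(170,302),.025)]: print(n,u,v,onz(D[n],u,v,z).round(3))
E
```

```text
scene 235 281 [ 0.589 -0.314  0.1  ]
scene 238 308 [ 0.59  -0.326  0.   ]
side 347 144 [ 0.581 -0.299  0.1  ]
side 347 164 [ 0.59  -0.332  0.   ]
scene 301 200 [0.492 0.031 0.018]
scene 419 235 [0.832 0.127 0.018]
scene 430 197 [0.792 0.283 0.018]
side 213 257 [0.766 0.31  0.018]
side 342 260 [0.434 0.207 0.018]
side 228 217 [0.824 0.136 0.018]
scene 254 245 [ 0.52  -0.192  0.05 ]
scene 217 245 [ 0.468 -0.263  0.08 ]
scene 170 302 [ 0.468 -0.422  0.025]
```

View pics/crop0.png

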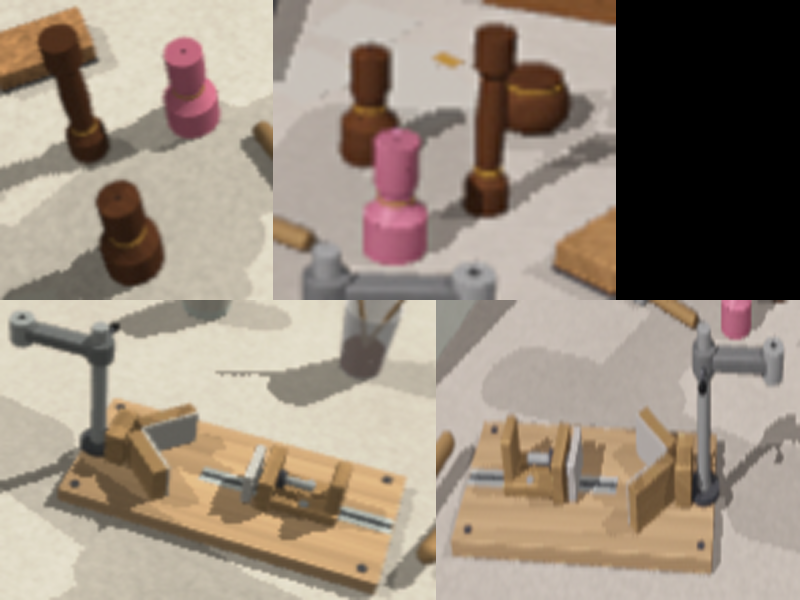

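Candidates in scene: stout dark foot (237,295), tall slender spindle (217,245), squat bun (170,301), pink look-alike (260,242), plus the bun-like pieces in the box at the left. The crop shows 52 mm drum, gilt waist and plain upper end at (237,295), so that is the foot, near (0.589,-0.318).

```bash
python3 - <<'E'
from h import *
import pickle
D=pickle.load(open('D0.pkl','rb'))
s=observe(); print(np.round(s['tool_rot'],3),s['ft_force'],s['grip_width'])
# foot blobs
for n,(x,y,w,h) in {'scene':(222,268,32,50),'side':(338,136,20,34)}.items():
    f=D[n]['frame'][y:y+h,x:x+w].astype(int)
    m=((f[:,:,0]<125)&(f[:,:,0]-f[:,:,2]>15)).astype(np.uint8)
    k,l,st,c=cv2.connectedComponentsWithStats(m); i=1+st[1:,4].argmax()
    print(n,st[i]+[x,y,0,0,0])
    for v in np.where((l==i).any(1))[0][::3]:
        q=np.where(l[v]==i)[0]; print(v+y,q.min()+x,q.max()+x,end='; ')
    print()
d=D['scene']; print(proj(d,[[.589,-.318,0],[.589,-.318,.1]]).round(1)); d=D['side']; print(proj(d,[[.589,-.318,0],[.589,-.318,.1]]).round(1))
E
```

```text
[[ 0.291 -0.957 -0.   ]
 [-0.957 -0.291  0.001]
 [-0.001 -0.    -1.   ]] [ 0.03406518 -0.49469422  0.91256392] 0.08564605577930286
scene [225 276  25  39 699]
276 233 235; 279 227 239; 282 225 240; 285 225 241; 288 226 242; 291 227 245; 294 228 247; 297 226 248; 300 226 249; 303 227 249; 306 228 249; 309 229 247; 312 231 244; 
side [341 140  14  29 254]
140 347 348; 143 343 352; 146 343 352; 149 343 352; 152 344 351; 155 343 351; 158 341 354; 161 341 348; 164 341 348; 167 342 348; 
[[240.1 305.1]
 [233.7 282.5]]
[[346.  165.7]
 [346.5 141.5]]
```

```bash
python3 -m crank '[0,0,0,0.036,0.017,0,100, 0,0,0,0.036,0.017,0,100, 0,0,0,0.036,0.017,0,100, 0,0,0,0.036,0.017,0,100, 0,0,0,0.036,0.017,0,100, 0,0,0,0.036,0.017,0,100, 0,0,0,0.036,0.017,0,100, 0,0,0,0.036,0.017,0,100, 0,0,0,0.036,0.017,0,100, 0,0,0,0.036,0.017,0,100, 0,0,0,0.02,0.01,0,100, 0,0,0,0,0,0,100, 0,0,0,0,0,0,100]' 30
python3 - <<'E'
from h import *
import pickle
d=snap('wrist','w1.png'); pickle.dump(d,open('D1.pkl','wb')); s=observe(); print(s['position'],np.round(s['tool_rot'],3))
print(proj(d,[[.589,-.318,0],[.589,-.318,.1]]).round(1))
E
```

```text
time_s: 1.45
position: [0.5401, -0.346, 0.2448]
tool_rot: [[0.292, -0.956, -0.001], [-0.956, -0.292, 0.0], [-0.001, 0.001, -1.0]]
ft_force: [0.3, 0.3, -0.4]
grip_width: 0.0851
[ 0.53963231 -0.34649996  0.24507602] [[ 0.291 -0.957 -0.001]
 [-0.957 -0.291  0.   ]
 [-0.     0.001 -1.   ]]
[[317.3 109.3]
 [312.8 114.5]]
```

View pics/w1.png

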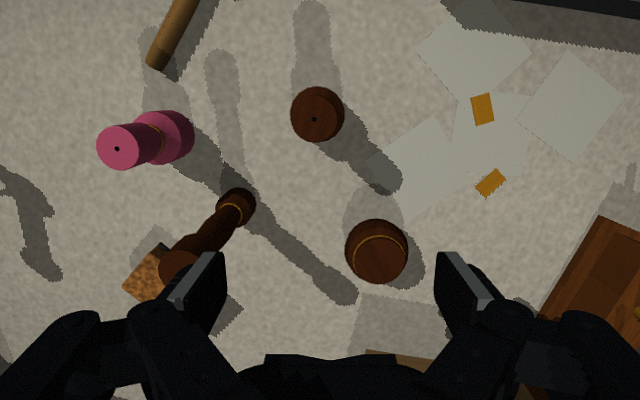

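Wrist view: the foot's top centre hole is at (314,119), with its neighbours clear. Jaw axis already lies almost along jig y.

```bash
python3 - <<'E'
from h import *
import pickle
d=pickle.load(open('D1.pkl','rb')); print(onz(d,314,119,.1)); print(proj(d,[[.589,-.318,0.1]]))
E
```

```text
[ 0.58600625 -0.31979089  0.1       ]
[[312.84190006 114.46069081]]
```

```bash
python3 -m crank '[0,0,0,0.024,0.0135,0,100, 0,0,0,0.023,0.0135,0,100, 0,0,0,0,0,-0.03,100, 0,0,0,0,0,-0.03,100, 0,0,0,0,0,-0.03,100, 0,0,0,0,0,-0.03,100, 0,0,0,0,0,-0.03,100, 0,0,0,0,0,-0.017,100, 0,0,0,0,0,0,100, 0,0,0,0,0,0,100]' 25
python3 -m crank '[0,0,0,0,0,0,38, 0,0,0,0,0,0,38, 0,0,0,0,0,0,38, 0,0,0,0,0,0,30, 0,0,0,0,0,0,30, 0,0,0,0,0,0,30, 0,0,0,0,0,0,30, 0,0,0,0,0,0,30]' 25
```

```text
time_s: 2.5
position: [0.5869, -0.32, 0.0792]
tool_rot: [[0.29, -0.957, 0.001], [-0.957, -0.29, -0.001], [0.001, -0.0, -1.0]]
ft_force: [-0.2, -0.4, 1.1]
grip_width: 0.0854
time_s: 3.3
position: [0.5875, -0.3192, 0.079]
tool_rot: [[0.292, -0.957, 0.001], [-0.957, -0.292, -0.001], [0.001, -0.001, -1.0]]
ft_force: [-0.4, 1.0, 6.0]
grip_width: 0.0356
```

```bash
python3 -m crank '[0,0,0,0,0,0.01,30, 0,0,0,0,0,0.03,30, 0,0,0,0,0,0.04,30, 0,0,0,0,0,0.04,30, 0,0,0,0,0.02,0.04,30, 0,0,0,0,0.04,0.03,30, 0,0,0,0,0.045,0,30, 0,0,0,0,0.045,0,30, 0,0,0,0,0.045,0,30, 0,0,0,0,0.045,0,30, 0,0,0,0,0.045,0,30, 0,0,0,0,0.045,0,30, 0,0,0,0,0.03,0,30, 0,0,0,0,0.02,0,30, 0,0,0,0,0,0,30, 0,0,0,0,0,0,30]' 25
python3 - <<'E'
from h import *
import pickle
d=snap('wrist','w2.png'); pickle.dump(d,open('D2.pkl','wb'))
def J(x,y,z,o=(.572,.137),a=np.array([-.963,-.272])): return [*(np.array(o)+x*a+y*np.array([-a[1],a[0]])),z]
print(proj(d,[J(.105,.085,.018),J(-.25,.085,.018),J(-.25,-.085,.018),J(.105,-.085,.018)]).round())
E
```

```text
time_s: 4.9
position: [0.5872, 0.0608, 0.2683]
tool_rot: [[0.292, -0.956, -0.0], [-0.956, -0.292, -0.0], [0.0, 0.0, -1.0]]
ft_force: [-0.5, -1.5, -2.3]
grip_width: 0.0354
[[ 334.  245.]
 [ 343. -111.]
 [ 161. -111.]
 [ 189.  242.]]
```

View pics/w2.png

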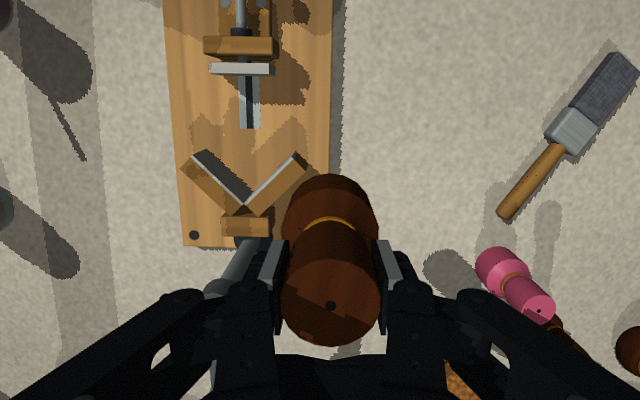

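```bash
python3 - <<'E'
from h import *
import pickle
d=pickle.load(open('D2.pkl','rb'))
cv2.imwrite('pics/c2.png',cv2.resize(d['frame'][40:255,170:350,::-1],None,fx=2.8,fy=2.8,interpolation=cv2.INTER_CUBIC)) # 504x602
im=cv2.imread('pics/c2.png')[:600]; cv2.imwrite('pics/c2.png',im)
E
```

```text
(no output)
```

View pics/c2.png

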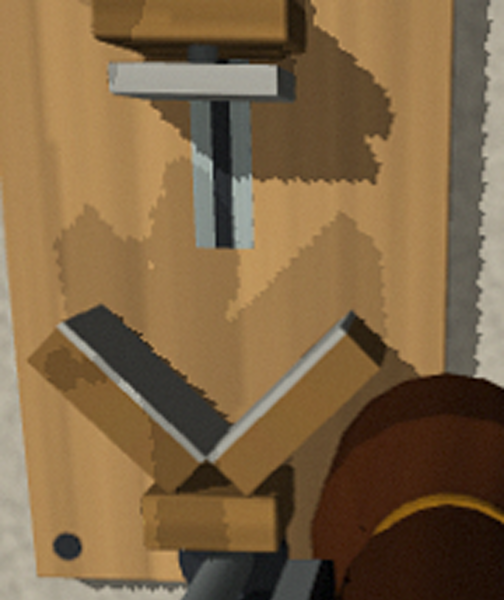

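```bash
python3 - <<'E'
from h import *
import pickle
d=pickle.load(open('D2.pkl','rb'))
L=onz(d,193.2,155,.06)[:2];R=onz(d,293.6,151.8,.06)[:2];A=onz(d,244.6,202.5,.06)[:2]
print(L,R,A,np.linalg.norm(L-R),np.linalg.norm(L-A),np.linalg.norm(R-A))
m=(L+R)/2; yy=(R-L)/np.linalg.norm(R-L); x=np.array([yy[1],-yy[0]]); x=-x if x[0]>0 else x
print('axis',x,np.degrees(np.arctan2(x[1],x[0])))
bis=(A-m)/np.linalg.norm(A-m); print('bis',bis)
P=[onz(d,u,v,.056)[:2] for u,v in((209.3,72.9),(269.3,74.6))]; print('pad',P,np.linalg.norm(P[0]-P[1]))
dp=(P[1]-P[0]);dp/=np.linalg.norm(dp);print('pad dir',dp)
E0=onz(d,170+5/2.8,40+200/2.8,.018)[:2];E1=onz(d,170+38/2.8,40+575/2.8,.018)[:2];e=(E1-E0)/np.linalg.norm(E1-E0);print('edge',e,E1)
B=onz(d,170+447/2.8,40+100/2.8,.018)[:2];B2=onz(d,170+444/2.8,40+370/2.8,.018)[:2];e2=(B2-B)/np.linalg.norm(B2-B);print('edge2',e2, 'width',abs(np.cross(e,B-E0)))
for ax in (e,x,bis):
  o=A-.0368*ax; o2=m-(-.011)*ax
  print('orig',o,o2,[(p-o)@ax for p in P],[(p-o)@[-ax[1],ax[0]] for p in P])
E
```

```text
[0.56202738 0.1908891 ] [0.59315681 0.09843298] [0.52976679 0.13190165] 0.09755601566363357 0.0672329121314181 0.07168295930304786
axis [-0.94772344 -0.3190929 ] -161.3919240246136
bis [-0.96620489 -0.2577753 ]
pad [array([0.64066657, 0.1929603 ]), array([0.65498473, 0.13922327])] 0.05561185059801719
pad dir [ 0.25746602 -0.96628735]
edge [-0.96471221 -0.26330657] [0.44189486 0.19540631]
edge2 [-0.95986005 -0.28047938] width 0.16585346122762676
orig [0.5652682  0.14159133] [0.56698026 0.14176467] [np.float64(-0.08626351401237753), np.float64(-0.08592710695015078)] [np.float64(-0.029703379468885936), np.float64(0.02590745362345921)]
orig [0.56464302 0.14364427] [0.56716714 0.14115102] [np.float64(-0.0877857008532651), np.float64(-0.08420825434246636)] [np.float64(-0.022479376678369457), np.float64(0.03301728811690053)]
orig [0.56532313 0.14138778] [0.56696384 0.14182551] [np.float64(-0.08609132018877777), np.float64(-0.08607351966674519)] [np.float64(-0.030407937371788037), np.float64(0.02520391037738858)]<stdin>:12: DeprecationWarning: Arrays of 2-dimensional vectors are deprecated. Use arrays of 3-dimensional vectors instead. (deprecated in NumPy 2.0)
```

```bash
python3 -m crank '[0,0,0,0.003,0.03,0,30, 0,0,0,0,0.04,0,30, 0,0,0,0,0.0175,0,30, 0,0,0,0,0,-0.02,30, 0,0,0,0,0,-0.03,30, 0,0,0,0,0,-0.03,30, 0,0,0,0,0,-0.03,30, 0,0,0,0,0,-0.025,30, 0,0,0,0,0,-0.015,30, 0,0,0,0,0,-0.008,30, 0,0,0,0,0,-0.004,30, 0,0,0,0,0,0,30, 0,0,0,0,0,0,30]' 25
python3 - <<'E'
from h import *
snap('wrist','w3.png'); s=observe(); print(s['position'],s['ft_force'])
E
```

```text
time_s: 6.25
position: [0.5908, 0.1482, 0.1072]
tool_rot: [[0.291, -0.957, 0.002], [-0.957, -0.291, 0.0], [0.0, -0.001, -1.0]]
ft_force: [-0.5, 0.3, -2.6]
grip_width: 0.0353
[0.59074989 0.14831849 0.10720907] [ 0.67093412  0.35112997 -1.79453047]
```

View pics/w3.png

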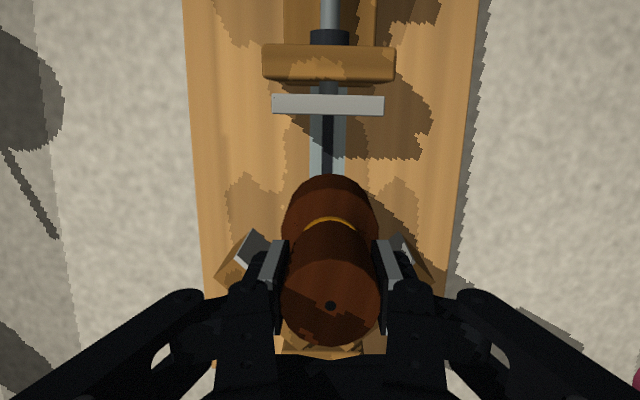

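The foot hangs centred on the slide: its top hole is at (330,305) and the pad spans 272–384 px. I'll lower the last centimetre slowly.

```bash
python3 -m crank '[0,0,0,0,0,-0.003,30, 0,0,0,0,0,-0.002,30, 0,0,0,0,0,-0.001,30, 0,0,0,0,0,-0.001,30, 0,0,0,0,0,-0.0005,30, 0,0,0,0,0,0,30]'
python3 -m crank '[0,0,0,0,0,-0.0005,30, 0,0,0,0,0,-0.0005,30, 0,0,0,0,0,0,30]'
python3 -m crank '[0,0,0,0,0,-0.0005,30, 0,0,0,0,0,-0.0005,30, 0,0,0,0,0,0,30]'
```

```text
time_s: 6.9
position: [0.5903, 0.1484, 0.0988]
tool_rot: [[0.292, -0.957, -0.0], [-0.957, -0.292, -0.0], [-0.0, 0.0, -1.0]]
ft_force: [0.2, 0.0, -1.3]
grip_width: 0.0357
time_s: 7.2
position: [0.5903, 0.1484, 0.0978]
tool_rot: [[0.292, -0.957, -0.0], [-0.957, -0.292, -0.0], [-0.0, 0.0, -1.0]]
ft_force: [0.6, -0.3, -1.3]
grip_width: 0.0353
time_s: 7.5
position: [0.5904, 0.1484, 0.097]
tool_rot: [[0.292, -0.957, 0.0], [-0.957, -0.292, 0.0], [0.0, -0.0, -1.0]]
ft_force: [0.3, -0.2, 0.3]
grip_width: 0.0354
```

```bash
python3 -m crank '[0,0,0,0,0,-0.0005,30, 0,0,0,0,0,0,30]'
```

```text
time_s: 7.7
position: [0.5905, 0.1485, 0.097]
tool_rot: [[0.292, -0.957, 0.001], [-0.957, -0.292, 0.0], [0.0, -0.001, -1.0]]
ft_force: [-2.0, -0.1, 5.6]
grip_width: 0.0356
```

```bash
python3 -m crank '[0,0,0,0,0,0.0004,34, 0,0,0,0,0,0,42, 0,0,0,0,0,0,48, 0,0,0,0,0,0,56, 0,0,0,0,0,0,70, 0,0,0,0,0,0,80, 0,0,0,0,0,0,80, 0,0,0,0,0,0,80]'
python3 -m crank '[0,0,0,0,0,0.005,80, 0,0,0,0,0,0.02,80, 0,0,0,0,0,0.04,80, 0,0,0,0,0,0.04,80, 0,0,0,0,0,0.04,80, 0,0,0,0.04,0.01,0,50, 0,0,0,0.04,0.01,0,0, 0,0,0,0,0,0,0, 0,0,0,0,0,0,0]'
python3 - <<'E'
from h import *
import pickle
d=snap('wrist','w4.png');e=snap('side');e2=snap('scene');pickle.dump((d,e,e2),open('D4.pkl','wb'))
a=np.vstack([d['frame'],np.hstack([cv2.resize(e2['frame'][130:240,280:440],(320,200)),cv2.resize(e['frame'][180:270,205:349],(320,200))])])
cv2.imwrite('pics/v4.png',a[:,:,::-1])
E
```

```text
time_s: 8.5
position: [0.5903, 0.1484, 0.0967]
tool_rot: [[0.291, -0.957, 0.0], [-0.957, -0.291, -0.0], [0.0, -0.0, -1.0]]
ft_force: [0.3, 0.2, 0.1]
grip_width: 0.0685
time_s: 9.4
position: [0.6704, 0.1685, 0.2409]
tool_rot: [[0.292, -0.957, -0.001], [-0.957, -0.292, -0.0], [-0.0, 0.001, -1.0]]
ft_force: [0.4, -0.3, 0.3]
grip_width: 0.0098
```

View pics/v4.png

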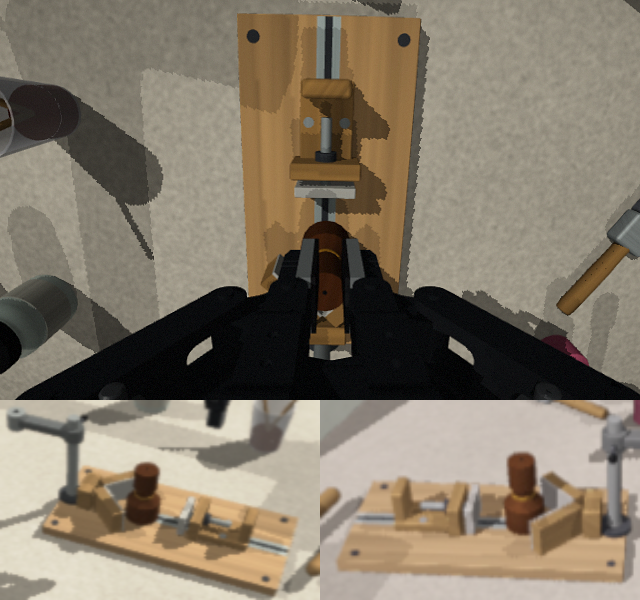

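Foot stands upright on the bed between V and pad. The push plate's top is at (303–352, 79–98), so its back edge midpoint is near (327,79).

```bash
python3 - <<'E'
from h import *
import pickle
d=pickle.load(open('D4.pkl','rb'))[0]
o=np.array([.566,.1415]);ax=np.array([-.964,-.266]);ay=np.array([.266,-.964])
for n,u,v,z in [('back',327,79.5,.074),('front',327,97,.074),('pl',302,84,.074),('pr',352,84,.074),('padL',295,195,.056),('padR',354,195,.056),('c1',238,14,.018),('c2',420,18,.018),('fboardtop',325,179,.06)]:
    p=onz(d,u,v,z)[:2]; print(n,p.round(4),'jig',((p-o)@ax).round(4),((p-o)@ay).round(4))
E
```

```text
back [0.7476 0.1939] jig -0.189 -0.0022
front [0.7346 0.19  ] jig -0.1754 -0.0019
pl [0.7384 0.2121] jig -0.185 -0.0222
pr [0.7501 0.1737] jig -0.1861 0.0179
padL [0.6421 0.193 ] jig -0.0871 -0.0294
padR [0.658  0.1409] jig -0.0885 0.025
c1 [0.7816 0.2898] jig -0.2473 -0.0856
c2 [0.827  0.1291] jig -0.2483 0.0814
fboardtop [0.6656 0.1711] jig -0.1039 -0.0021
```

```bash
python3 -m crank '[0.037,-0.135,0,0.02,0.006,0,0, 0.037,-0.135,0,0.02,0.006,0,0, 0.037,-0.135,0,0.02,0.006,-0.01,0, 0,0,0,0.026,0.008,-0.02,0, 0,0,0,0.026,0.0085,-0.03,0, 0,0,0,0,0,-0.03,0, 0,0,0,0,0,-0.02,0, 0,0,0,0,0,0,0, 0,0,0,0,0,0,0]'
python3 -c "
from h import *
print(np.round(observe()['q'],1))"
```

```text
time_s: 10.45
position: [0.7823, 0.2029, 0.1334]
tool_rot: [[0.289, -0.872, 0.395], [-0.957, -0.268, 0.108], [0.012, -0.409, -0.913]]
ft_force: [0.2, -0.0, 0.6]
grip_width: -0.0001
[ 4.9 43.7 56.3  5.1 56.3 76. ]
```

```bash
python3 -m crank '[0,0,0,0,0,-0.02,0, 0,0,0,0,0,-0.02,0, 0,0,0,0,0,-0.02,0, 0,0,0,0,0,-0.013,0, 0,0,0,0,0,0,0, 0,0,0,0,0,0,0]'
python3 -c "
from h import *
import pickle
d=snap('wrist');e=snap('side');e2=snap('scene')
a=np.vstack([d['frame'],np.hstack([cv2.resize(e2['frame'][130:240,300:460],(320,200)),cv2.resize(e['frame'][180:270,205:349],(320,200))])])
cv2.imwrite('pics/v5.png',a[:,:,::-1])"
```

```text
time_s: 11.05
position: [0.7829, 0.203, 0.0605]
tool_rot: [[0.289, -0.872, 0.395], [-0.957, -0.268, 0.108], [0.012, -0.41, -0.912]]
ft_force: [0.2, 1.0, 0.9]
grip_width: 0.0004
```

View pics/v5.png

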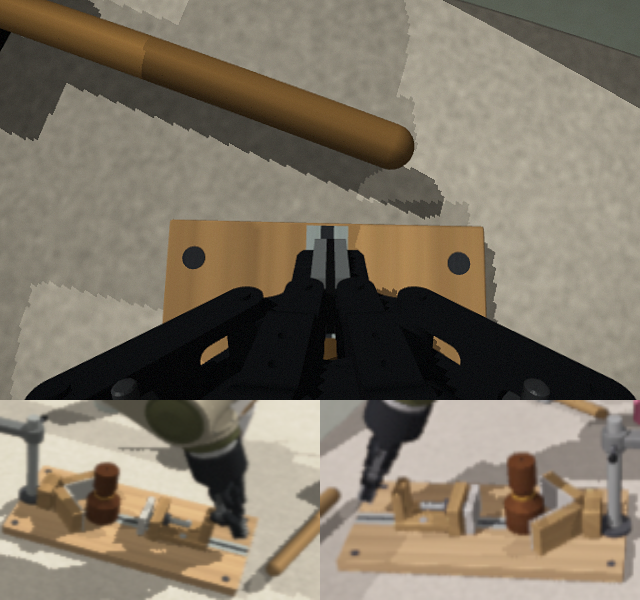

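The closed fingers are centred behind the push plate and touch nothing. Now I'll push along jig +x, watching the force.

```bash
python3 -m crank '[0,0,0,-0.0039,-0.0011,0,0, 0,0,0,-0.0039,-0.0011,0,0, 0,0,0,-0.0019,-0.0005,0,0, 0,0,0,-0.0019,-0.0005,0,0]'
python3 -m crank '[0,0,0,-0.0019,-0.0005,0,0, 0,0,0,-0.0019,-0.0005,0,0, 0,0,0,-0.0019,-0.0005,0,0]'
python3 -m crank '[0,0,0,-0.0019,-0.0005,0,0, 0,0,0,-0.0019,-0.0005,0,0, 0,0,0,-0.0019,-0.0005,0,0]'
python3 -m crank '[0,0,0,-0.0019,-0.0005,0,0, 0,0,0,-0.0019,-0.0005,0,0, 0,0,0,-0.0019,-0.0005,0,0]'
```

```text
time_s: 11.6
position: [0.7705, 0.1996, 0.0589]
tool_rot: [[0.289, -0.873, 0.393], [-0.957, -0.269, 0.108], [0.012, -0.408, -0.913]]
ft_force: [0.8, 1.0, -0.0]
grip_width: -0.0003
time_s: 11.9
position: [0.7662, 0.1984, 0.0597]
tool_rot: [[0.289, -0.871, 0.397], [-0.957, -0.268, 0.108], [0.012, -0.411, -0.911]]
ft_force: [6.9, 3.1, -0.4]
grip_width: -0.0002
time_s: 12.2
position: [0.7609, 0.1969, 0.0601]
tool_rot: [[0.289, -0.871, 0.398], [-0.957, -0.268, 0.108], [0.012, -0.412, -0.911]]
ft_force: [8.5, 2.1, 0.5]
grip_width: 0.0001
time_s: 12.5
position: [0.7553, 0.1953, 0.0601]
tool_rot: [[0.289, -0.871, 0.398], [-0.957, -0.268, 0.108], [0.012, -0.412, -0.911]]
ft_force: [8.2, 0.6, 0.2]
grip_width: 0.0
```

```bash
python3 -m crank '[0,0,0,-0.0019,-0.0005,0,0, 0,0,0,-0.0019,-0.0005,0,0, 0,0,0,-0.0019,-0.0005,0,0, 0,0,0,-0.0019,-0.0005,0,0, 0,0,0,-0.0019,-0.0005,0,0, 0,0,0,-0.0019,-0.0005,0,0, 0,0,0,-0.0019,-0.0006,0,0, 0,0,0,-0.0019,-0.0006,0,0, 0,0,0,-0.0019,-0.0006,0,0, 0,0,0,-0.0019,-0.0006,0,0]'
python3 -m crank '[0,0,0,-0.0014,-0.0004,0,0, 0,0,0,-0.0014,-0.0004,0,0, 0,0,0,-0.0014,-0.0004,0,0, 0,0,0,-0.0014,-0.0004,0,0, 0,0,0,-0.0014,-0.0004,0,0, 0,0,0,-0.0014,-0.0004,0,0, 0,0,0,-0.0014,-0.0004,0,0, 0,0,0,-0.0014,-0.0004,0,0, 0,0,0,-0.0014,-0.0004,0,0, 0,0,0,-0.0014,-0.0004,0,0]'
```

```text
time_s: 13.5
position: [0.7363, 0.1899, 0.0601]
tool_rot: [[0.289, -0.871, 0.398], [-0.957, -0.268, 0.108], [0.012, -0.412, -0.911]]
ft_force: [8.1, 2.6, -0.5]
grip_width: 0.0005
time_s: 14.5
position: [0.7225, 0.1861, 0.0602]
tool_rot: [[0.289, -0.871, 0.399], [-0.957, -0.268, 0.108], [0.012, -0.413, -0.911]]
ft_force: [7.6, 3.6, -0.4]
grip_width: -0.0001
```

```bash
python3 -m crank '[0,0,0,-0.001,-0.0003,0,0, 0,0,0,-0.001,-0.0003,0,0, 0,0,0,-0.001,-0.0003,0,0, 0,0,0,-0.001,-0.0003,0,0, 0,0,0,-0.001,-0.0003,0,0, 0,0,0,-0.001,-0.0003,0,0, 0,0,0,-0.001,-0.0003,0,0, 0,0,0,-0.001,-0.0003,0,0]'
python3 - <<'E'
from h import *
import pickle
d=snap('wrist');e=snap('side');e2=snap('scene');pickle.dump((d,e,e2),open('D6.pkl','wb'))
a=np.hstack([cv2.resize(e2['frame'][130:230,285:405],(400,333)),cv2.resize(e['frame'][185:265,255:351],(400,333))])
cv2.imwrite('pics/v6.png',a[:,:,::-1])
E
```

```text
time_s: 15.3
position: [0.7145, 0.1838, 0.0602]
tool_rot: [[0.289, -0.871, 0.399], [-0.957, -0.268, 0.109], [0.012, -0.413, -0.911]]
ft_force: [8.6, 3.2, -0.4]
grip_width: 0.0001
```

View pics/v6.png

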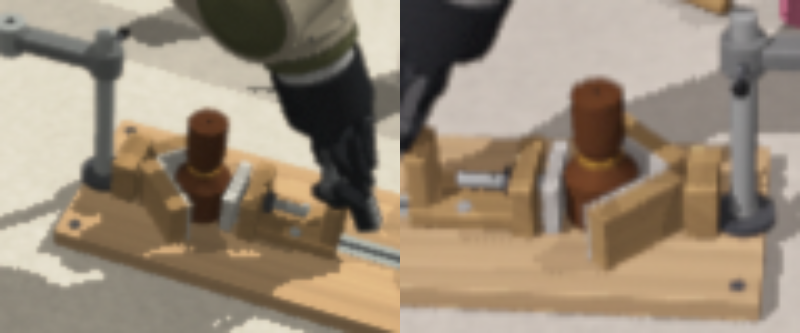

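The foot is upright between the pad (scene crop ~235,195) and the V, nearly home. Continuing in small steps.

```bash
python3 -m crank '[0,0,0,-0.0007,-0.0002,0,0, 0,0,0,-0.0007,-0.0002,0,0, 0,0,0,-0.0007,-0.0002,0,0]' | grep -E 'pos|ft'
python3 -m crank '[0,0,0,-0.0005,-0.00013,0,0, 0,0,0,-0.0005,-0.00013,0,0, 0,0,0,-0.0005,-0.00013,0,0]' | grep -E 'pos|ft'
python3 -m crank '[0,0,0,-0.0005,-0.00013,0,0, 0,0,0,-0.0005,-0.00013,0,0]' | grep -E 'pos|ft'
```

```text
position: [0.7124, 0.1832, 0.0603]
ft_force: [8.3, 3.1, -0.5]
position: [0.7109, 0.1828, 0.0603]
ft_force: [9.1, 3.6, 0.7]
position: [0.7099, 0.1826, 0.0603]
ft_force: [8.0, 3.1, 0.8]
```

```bash
for i in 1; do python3 -m crank '[0,0,0,-0.0005,-0.00013,0,0, 0,0,0,-0.0003,-0.0001,0,0]' | grep -E 'pos|ft'; done
python3 -m crank '[0,0,0,-0.0003,-0.0001,0,0, 0,0,0,-0.0003,-0.0001,0,0]' | grep -E 'pos|ft'
```

```text
position: [0.7094, 0.1823, 0.0604]
ft_force: [9.7, 4.3, -0.1]
position: [0.7088, 0.1821, 0.0604]
ft_force: [9.4, 3.1, -0.6]
```

```bash
python3 -m crank '[0,0,0,-0.0003,-0.0001,0,0, 0,0,0,-0.0003,-0.0001,0,0]' | grep -E 'pos|ft'
```

```text
position: [0.7082, 0.182, 0.0604]
ft_force: [9.2, 4.4, 0.1]
```

```bash
python3 -m crank '[0,0,0,-0.0003,-0.0001,0,0, 0,0,0,-0.0003,-0.0001,0,0]' | grep -E 'pos|ft'
```

```text
position: [0.7076, 0.1818, 0.0604]
ft_force: [9.2, 3.6, 0.7]
```

```bash
python3 -m crank '[0,0,0,-0.0003,-0.0001,0,0, 0,0,0,-0.0003,-0.0001,0,0]' | grep -E 'pos|ft'
```

```text
position: [0.7074, 0.1816, 0.0607]
ft_force: [12.0, 5.0, 0.8]
```

```bash
python3 -m crank '[0,0,0,-0.0003,-0.0001,0,0, 0,0,0,-0.0003,-0.0001,0,0]' | grep -E 'pos|ft'
```

```text
position: [0.7072, 0.1814, 0.061]
ft_force: [12.1, 4.2, 0.6]
```

```bash
python3 -m crank '[0,0,0,-0.0003,-0.0001,0,0, 0,0,0,-0.0003,-0.0001,0,0]' | grep -E 'pos|ft'
```

```text
position: [0.7071, 0.1812, 0.0614]
ft_force: [14.8, 4.9, 0.1]
```

Position stalls at 61.6 mm of travel (61 mm expected) while the force climbs from 8.5–10 N to 15.6 N, so the foot is home with about 6–7 N of squeeze. I'll hold, read, then back off.

```bash
python3 -m crank '[0,0,0,0,0,0,0, 0,0,0,0,0,0,0]' | grep -E 'pos|ft'
```

```text
position: [0.7071, 0.1813, 0.0614]
ft_force: [13.8, 4.9, 0.8]
```

```bash
python3 -m crank '[0,0,0,0.001,0.0003,0,0, 0,0,0,0.001,0.0003,0,0, 0,0,0,0.002,0.0006,0,0, 0,0,0,0.006,0.0016,0,0, 0,0,0,0.015,0.004,0,0, 0,0,0,0.015,0.004,0.01,0, 0,0,0,0.01,0.003,0.03,0, 0,0,0,0,0,0.04,0, 0,0,0,0,0,0.04,0, 0,0,0,0,0,0.04,0, 0,0,0,0,0,0,0]'
python3 -m crank '[-0.037,0.135,0,0,0,0.02,0, -0.037,0.135,0,-0.02,0,0.02,0, -0.037,0.135,0,-0.03,0,0,0, 0,0,0,-0.03,0,0,0, 0,0,0,0,0,0,0, 0,0,0,0,0,0,0]'
python3 - <<'E'
from h import *
import pickle
d=snap('wrist');e=snap('side');e2=snap('scene');pickle.dump((d,e,e2),open('D7.pkl','wb'))
a=np.vstack([d['frame'],np.hstack([cv2.resize(e2['frame'][130:240,280:440],(320,200)),cv2.resize(e['frame'][180:270,205:349],(320,200))])])
cv2.imwrite('pics/v7.png',a[:,:,::-1])
E
```

```text
time_s: 18.95
position: [0.7552, 0.1948, 0.2257]
tool_rot: [[0.289, -0.869, 0.402], [-0.957, -0.268, 0.108], [0.014, -0.416, -0.909]]
ft_force: [0.7, -0.1, 1.2]
grip_width: -0.0
time_s: 19.55
position: [0.6753, 0.1949, 0.2529]
tool_rot: [[0.293, -0.956, 0.032], [-0.956, -0.293, 0.01], [-0.0, -0.033, -0.999]]
ft_force: [0.0, 0.6, -0.2]
grip_width: -0.0002
```

View pics/v7.png

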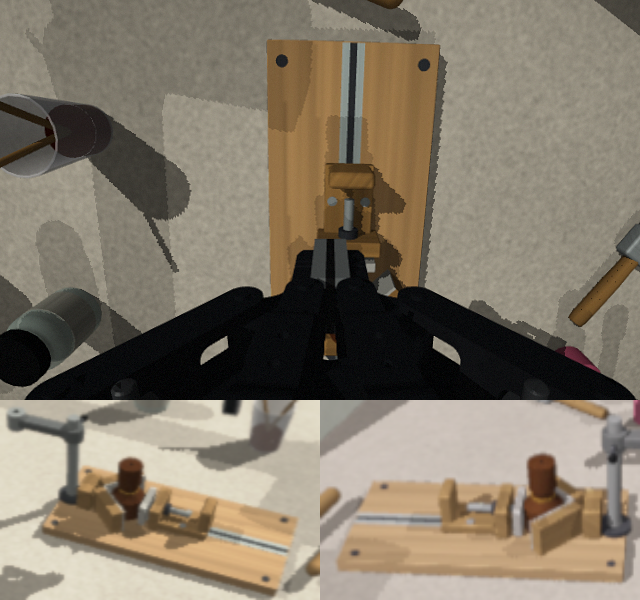

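```bash
python3 -m crank '[0,0,0,-0.02,-0.008,0.045,0, 0,0,0,-0.03,-0.012,0.03,0, 0,0,0,-0.035,-0.012,0,0, 0,0,0,-0.035,-0.012,0,0, 0,0,0,-0.035,-0.012,0,0, 0,0,0,-0.02,-0.006,0,0, 0,0,0,0,0,0,0, 0,0,0,0,0,0,0]'
python3 - <<'E'
from h import *
import pickle
d=snap('wrist');pickle.dump(d,open('D8.pkl','wb'))
o=np.array([.566,.143]);u,v=proj(d,[[*o,.06]])[0]; print(u,v)
s2=pickle.load(open('D7.pkl','rb'))
print(onz(s2[2],345.5,165,.118))
x0=int(np.clip(u-85,0,470));y0=int(np.clip(v-65,0,270)); print(x0,y0)
cv2.imwrite('pics/v8.png',cv2.resize(d['frame'][y0:y0+130,x0:x0+170,::-1],None,fx=4.5,fy=4.5,interpolation=cv2.INTER_CUBIC))
E
```

```text
time_s: 20.5
position: [0.5012, 0.1326, 0.3287]
tool_rot: [[0.292, -0.956, 0.034], [-0.956, -0.292, 0.01], [0.0, -0.035, -0.999]]
ft_force: [-0.2, -0.3, 0.6]
grip_width: -0.0001
337.48955287758184 108.10556497104439
[0.56657339 0.14441791 0.118     ]
252 43
```

View pics/v8.png

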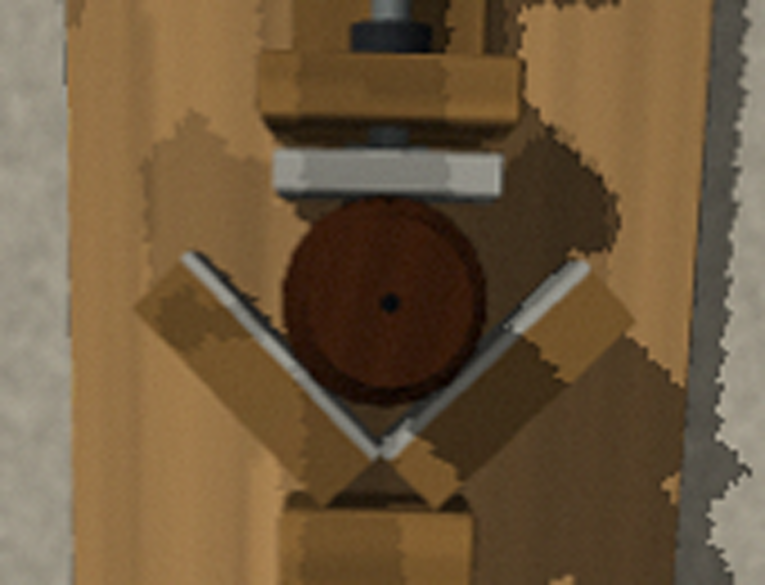

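From above, the drum bears on both V faces and the pad sits against its back, with the top hole centred at (390,302) of the crop. Handing in.

```bash
python3 -c "
from rig import *
print(close_job(), observe()['time_s'])"
```

```text
the job is handed in; nothing more can be done
the job is handed in; nothing more can be done
```

The foot now stands upright, wide end down, in the V and is held there by the jaw alone. I handed the job in at about 20.5 s of the 58 s allowed.

- **Setting down:** I gripped the foot by its upper end with 25 N and set it on the bed about 25 mm in front of home. The last millimetres were in steps of 0.5 mm, and the contact force was about 6 N when I stopped.
- **Pushing:** I pushed the jaw with closed fingers tilted 24°, because the plate was beyond reach with the tool pointing straight down. The jaw slid at about 8–8.5 N. It came up firm after 61.6 mm of travel, against about 61 mm expected, and I stopped at about 15 N of push. That leaves about 6–7 N (0.6–0.7 kg) of squeeze on the foot, worked out as push less slide friction, not measured directly.
- **Last checks:** After I backed off, the overhead wrist picture shows the drum against both faces and the pad against its back. The foot's top measures at (0.567, 0.144), within 2 mm of the V's axis at (0.566, 0.143). The gripper is clear and reads about 0 N.
- **Other things on the bench:** I moved nothing else.
- **Disagreements:** Jig positions from the different views disagreed by about 2 mm. The push force rose slightly, to about 10 N, 1–2 mm before home; I took this to be one face touching first.

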